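Fetch the steel shaker from the lidded spice box

TASK

Swing the hinged lid of the wooden spice box up and over past its balance point, so that it stays open by itself. Then lift the steel shaker out of the box and stand it upright on a free spot of the glass cutting board, well inside the board's edges, without tipping it over on the way. Leave the lid open, the egg timer in the box, and the board, the lemon and the other steel shaker (the one standing outside the box) where they are.

Things in the scene. Friction and masses are not known exactly. Their poses are not given: they have to be found in the camera images.
- spice_box: dark wooden box with a hinged lid, fixed to the surface; outside 112 (x) x 230 (y) x 88 mm high without the lid, walls 8 mm, floor 6 mm, open inside but for a low divider across the middle (6 mm thick, its top 40 mm above the underside) that makes a left (+y) and a right (-y) compartment, each about 96 x 104 mm. Origin at the centre of its underside; its x axis points horizontally from the front (handle) side to the hinge side, y along the hinge, z up.
- box_lid (a joint): angle of the box's lid in rad: 0 shut, grows as the front edge swings up and over to the far side, stop at 1.95. Lid panel 112 x 230 x 8 mm, 0.3 kg, no latch or spring and an easy hinge: below about 1.55 it falls shut, above that it falls open onto its stop and leans there, out of the way.
- lid_hinge (a point): middle of the hinge axis, on the top of the box's far wall (56 mm in x and 88 mm in z from the box's origin); the axis runs along the box's y. Over the back of the hob hangs a cooker hood whose front slopes down away from the robot, about 0.85 m above the surface over the hinge and 0.68 m near the wall: keep the wrist from rising needlessly there.
- lid_handle (a point): middle of the lid's handle, a round aluminium bar 12 mm thick and parallel to the hinge, 42 mm ahead of the lid's front edge, carried by a post of the same thickness 60 mm to either side, all in the plane of the lid. Shut, it lies 154 mm before the hinge and 5 mm above it, with free air above and below and a gap of 36 mm between bar and lid edge. The bar turns in a light pinch as the lid swings, the lid passing between the fingers.
- salt_shaker: the steel shaker inside the box: slim upright cylinder, 29 mm in diameter, 74 mm high, about 0.085 kg, standing on the box floor near the middle of one compartment (either one). Origin at the centre of its underside, z up along it.
- glass_board: glass cutting board lying on the surface, 199 (its x) x 301 (its y) x 8 mm, 0.6 kg, loose. Origin at the centre of its underside, z up. The lemon lies on its -y half; its +y half, the one nearer the robot, is free.
- egg_timer: cream kitchen timer with a red grip, 60 mm wide and 50 mm high, standing in the box's other compartment; stays there. Origin at the centre of its underside.
- lemon: lemon, 83 x 58 x 58 mm, lying on the -y half of the board; stays there. Origin at the middle of its underside as it lies at the start.
- pepper_shaker: a second steel shaker of the same shape and size as the one in the box, standing on the surface between box and board; not to be moved. Origin at the centre of its underside.

How it is judged (in metres and radians):
On the way, in this order (a step that is already met when the one before it is completed fails the run):
1. the lid is past its balance point and stays open (value of joint box_lid above 1.7 rad), for 0.3 s.
2. the shaker is lifted clear of the box (z of salt_shaker in the frame of spice_box above 0.09 m), for 0.1 s.
At the end, for the whole second after the job is handed in: The lid leans open (above 1.7 rad); the shaker from the box stands still and upright (within 10 degrees) on the glass board, its axis at least about 10 mm inside the board's edges; the egg timer still stands in its compartment (within 60 mm of where it was) (value of joint box_lid above 1.7 rad and angle between salt_shaker's own z axis and vertical below 0.17 rad and x of salt_shaker in the frame of glass_board between -0.09 and 0.09 m and y of salt_shaker in the frame of glass_board between -0.14 and 0.14 m and z of salt_shaker in the frame of glass_board between 0.004 and 0.013 m and linear speed of salt_shaker below 0.02 m/s and distance of egg_timer from where it was at the start of the episode below 0.06 m and angle between egg_timer's own z axis and vertical below 0.3 rad); the robot touches nothing.
It fails at once if the shaker is tipped over (more than 40 degrees) (angle between salt_shaker's own z axis and vertical above 0.7 rad).
It fails at once if the other shaker is moved more than 30 mm or knocked over (distance of pepper_shaker from where it was at the start of the episode above 0.03 m or angle between pepper_shaker's own z axis and vertical above 0.5 rad).
It fails at once if the lemon is moved more than 40 mm (distance of lemon from where it was at the start of the episode above 0.04 m).
It fails at once if the board is pushed more than 40 mm (distance of glass_board from where it was at the start of the episode above 0.04 m).
It also fails if it takes over 64 s, if anything falls off the work surface, if the arm or the gripper's body presses on something with over 40 N, if the wrist force passes 120 N, or if a joint passes its speed limit or range.

ROBOT

A 6-joint arm with a two-finger parallel gripper is mounted at the origin on a cart in front of the work surface, level with it; the furniture and walls round the work are solid. World frame = base frame: x ahead of the robot, y to its left, z up, the work surface at z = 0. Lengths are in mm, angles in rad, forces in N, time in s.
With the tool pointing down it reaches from about 275 to 750 mm from the base axis. Payload 10.2 kg.
Tool frame: the origin (TCP) lies midway between the tips of the shut fingers; the grasp point (between the pads) lies 19 mm behind it; z points along the fingers, y is the line along which they close (so a half turn about z gives the same grasp; the last joint's range is limited). The gripper opens to 85 mm and grips with 20 to 120 N. Pads are 22 mm wide; open, the fingers measure 114 mm over their backs; the gripper's body (76 mm by 85 mm) begins 54 mm behind the grasp point. The pads swing forward as they close: fully open they stand 13 mm farther back than shut.
Start: joints at [-1.438, 0.313, 1.498, -0, 1.331, -0.223], TCP at [182.866, -492.129, 231.294] pointing down, gripper open.
Joint ranges: [-2.94, 2.94], [-0.97, 2.17], [0.19, 2.56], [-1.23, 4.37], [0.02, 3.11], [-2.88, 2.88]. Speed limits (rad/s): [2.39, 2.39, 3.01, 3.14, 3.14, 3.14].

INTERFACE

Orientations are given as a unit quaternion [w, x, y, z].
In Python, from bench import sense, camera, calibration, hand_in gives the robot as it stands. The module is installed in compiled form; this text tells all that it offers.
- The arm moves only by the shell command python3 -m crank 'ROWS' [FORCE]. ROWS is text: rows parted by semicolons, each of 5 numbers parted by spaces: the gripper's target within -1 to 1 (fully open at 1, half-way at 0, shut at -1), then the shift along the tool's x, y, z in cm, then the turn about the tool's z in degrees. A call has 1 to 10 rows; each row is the pose to reach, as a shift and turn from the pose commanded when the call began, along the tool's axes at that moment; what a row does not reach only later rows make up. A row lasts 1/10 s, in which the tool goes at most 50 mm and 8.59 degrees, less where a joint would pass 70% of its speed; a pose out of reach is approached as far as the arm can. A call with a gripper value outside its range is refused whole. The fingers move at their own pace and stop on an object; FORCE is the grip in N (left out, the last holds). Time passes only in rows, so rows that repeat a pose let the fingers close. It gives the time, the measured TCP pose, the force, the opening and the grip force at its end, in the units of the state.
- sense(): the state, without advancing time (a new reading comes with each control period).
- camera(name): name is "scene" or "top" or "wrist"; returns (picture, depth): 384x512x3 uint8, blue, green, red; 384x512 float32, mm along the optical axis (not along the pixel's ray), 0 where there is no reading.
- calibration(name): a dict with "fx", "fy", "cx", "cy" (pixels), "world_from_camera" (4x4, takes a point from camera to world coordinates); the wrist camera has in their place "T_tool_cam" (4x4, takes a point from camera to tool coordinates, whose origin is the TCP and whose axes are the flange's). Camera axes: x right, y down, z forward; pixel columns grow to the right and rows downward; lengths in mm; the calibration is good to about 2 mm. A picture is of the moment at which its call begins: read the wrist's pose just before it. calibration takes no time and is no camera call.
- hand_in(): hands the job in; it is judged then, once.
The state is a dict: "time": time; "joint_pos": joint angles; "joint_velocities": joint speeds; "joint_torque": joint torques, N m; "tcp_pos": TCP position; "ee_rot": TCP orientation; "contact_force": force on the tool from outside, world axes, zero at the start; "moment": the same for the moment, N m; "opening": opening from 0.0 (shut) to 1.0 (fully open); "gripper_force": force on a finger pad.
Only numpy, scipy, OpenCV 4.12 (cv2) and the standard library are available. Lean on these libraries where they do the work, as an engineer would, in place of code of your own. Each camera call takes 0.05 s, during which the arm holds its last target. There are 200 camera calls.

## Working session

There is one attempt and no reset: what is moved stays moved. The work goes in short steps, Python scripts to look and compute and a shell command to move; the robot and the scene stay as the last step left them, time stands still between calls to the robot, and variables do not carry over. Pictures are saved under pics/ and viewed, at most 10 in all, crops included, and the job is handed in when it is done.

```bash
mkdir -p pics
cat > h.py <<'E'
import numpy as np, cv2
from bench import sense,camera,calibration
def pts(d,c,T=None):
    v,u=np.indices(d.shape); T=c["world_from_camera"] if T is None else T
    P=np.stack([(u-c["cx"])/c["fx"]*d,(v-c["cy"])/c["fy"]*d,d,np.ones_like(d)],-1)
    return (P@np.array(T).T)[...,:3]
def grab(n):
    s=sense(); im,d=camera(n); c=calibration(n); T=None
    if n=="wrist":
        from scipy.spatial.transform import Rotation as R
        q=s["ee_rot"]; M=np.eye(4); M[:3,:3]=R.from_quat([q[1],q[2],q[3],q[0]]).as_matrix(); M[:3,3]=s["tcp_pos"]
        T=M@np.array(c["T_tool_cam"])
    return im,pts(d.astype(float),c,T),d
E
python3 - <<'E'
from h import *
for n in("scene","top"):
    im,P,d=grab(n); np.savez(n+"0.npz",im=im,P=P,d=d); globals()[n]=im
cv2.imwrite("pics/a.png",cv2.resize(np.hstack([scene,top]),(800,300)));cv2.imwrite("pics/top.png",cv2.resize(top,(800,600)))
s=sense();print(s["ee_rot"],s["tcp_pos"]);print(calibration("top"))
E
```

```text
[-5.45171168e-04  9.84216952e-01  1.76965235e-01  1.81292494e-05] [ 182.84147765 -491.90828279  230.81507794]
{'fx': 409.61249616351495, 'fy': 409.61249616351495, 'cx': 246.29987920193048, 'cy': 184.83635174836334, 'world_from_camera': array([[ 1.46121886e-03, -9.94686341e-01,  1.02941479e-01,
         4.32245885e+02],
       [-9.99982651e-01, -2.04085641e-03, -5.52564908e-03,
        -2.13156465e+01],
       [ 5.70637644e-03, -1.02931619e-01, -9.94672066e-01,
         1.05814848e+03],
       [ 0.00000000e+00,  0.00000000e+00,  0.00000000e+00,
         1.00000000e+00]])}
```

View pics/a.png

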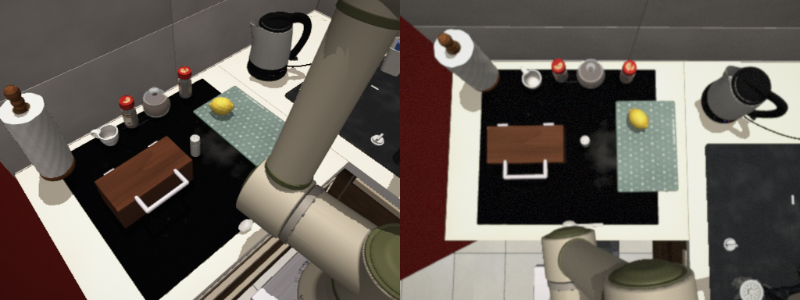

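View pics/top.png

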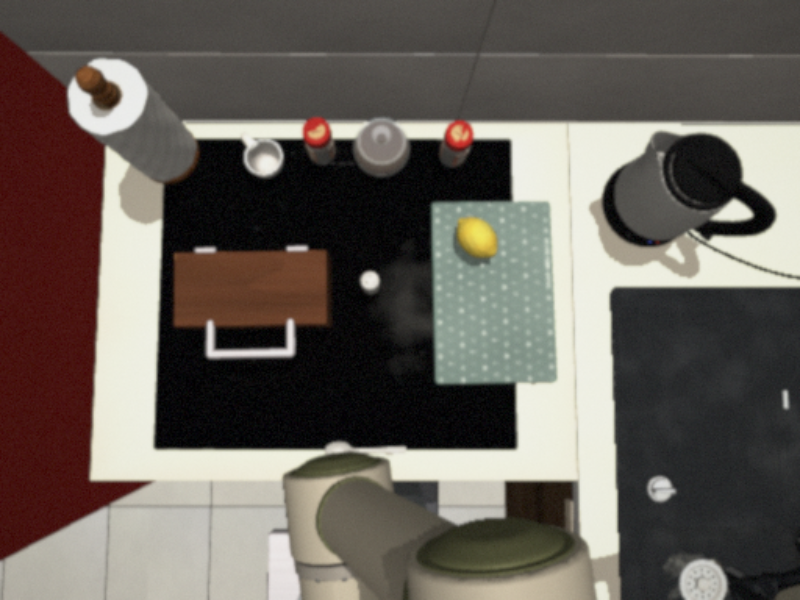

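The top view shows the box at (175–330, 250–327), its handle bar along y≈353 (x 208–295), the pepper shaker at (370,281), and the board at (432–555, 202–383) with the lemon at (477,238). All of these are in the 800x600 picture.

Run:
```python
from h import *
z=np.load("top0.npz");im,P,d=z["im"],z["P"],z["d"]
c=calibration("top");T=np.array(c["world_from_camera"])
def ray(u,v,h):
    r=T[:3,:3]@np.array([(u-c["cx"])/c["fx"],(v-c["cy"])/c["fy"],1]);return T[:3,3]+r*(h-T[2,3])/r[2]
def big(m,win):
    k=np.zeros(m.shape,np.uint8);x0,x1,y0,y1=[int(a*.64) for a in win];k[y0:y1,x0:x1]=m[y0:y1,x0:x1]
    return k
hsv=cv2.cvtColor(im,cv2.COLOR_BGR2HSV);H,S,V=[hsv[...,i].astype(int) for i in range(3)]
def rep(n,k,h):
    cs,_=cv2.findContours(k,cv2.RETR_EXTERNAL,cv2.CHAIN_APPROX_NONE);ct=max(cs,key=cv2.contourArea)
    w=np.array([ray(u,v,h)[:2] for u,v in ct[:,0]],np.float32);r=cv2.minAreaRect(w);zz=P[...,2][k>0]
    print(n,np.round(r[0],1),np.round(r[1],1),round(r[2],2),"zmed",np.median(zz[d[k>0]>0]))
rep("lid",big((S>80)&(V>40)&((H<20)|(H>170)),(165,340,235,335)),96)
k=big((S<60)&(V>120),(195,310,346,365));rep("bar",k,93)
rep("handle",big((S<60)&(V>120),(195,310,325,365)),93)
rep("pepper",big((S<60)&(V>110),(350,390,260,300)),74)
rep("board",big((H>60)&(H<100)&(S>20)&(V>60),(415,570,190,395)),8)
rep("lemon",big((H>18)&(H<35)&(S>120),(440,520,200,280)),29)
```

```text
lid [532.9 175.1] [117.3 236.1] 1.12 zmed 98.13567619392882
bar [438.3 175.4] [ 16.3 131.3] 0.09 zmed 98.95614549732176
handle [453.5 175.9] [ 46.8 132.1] 0.1 zmed 98.94429643860849
pepper [548.3  -3.1] [29.2 26.6] 0.15 zmed 75.13545364825109
board [ 539.3 -203.2] [304.3 198.4] 0.88 zmed 6.638795079718193
lemon [ 624.5 -176.6] [61.2 64.5] 89.41 zmed 57.24546112693622
```

```bash
cat > to.py <<'E'
import sys; from h import *
from scipy.spatial.transform import Rotation as R
x,y,z=map(float,sys.argv[1:4]); s=sense(); q=s["ee_rot"]; M=R.from_quat([q[1],q[2],q[3],q[0]]).as_matrix()
print("shift cm",np.round(M.T@(np.array([x,y,z])-s["tcp_pos"])/10,2),"tool x az",np.round(np.degrees(np.arctan2(M[1,0],M[0,0])),1),"tcp",np.round(s["tcp_pos"],1),"op",round(s["opening"],2),"t",s["time"],"F",np.round(s["contact_force"],1))
E
g="-0.3 47.1 -53.6 0 -69.6"
python3 -m crank '-0.3 47.1 -53.6 0 -69.6;-0.3 47.1 -53.6 0 -69.6;-0.3 47.1 -53.6 0 -69.6;-0.3 47.1 -53.6 0 -69.6;-0.3 47.1 -53.6 0 -69.6;-0.3 47.1 -53.6 0 -69.6;-0.3 47.1 -53.6 0 -69.6;-0.3 47.1 -53.6 0 -69.6;-0.3 47.1 -53.6 0 -69.6;-0.3 47.1 -53.6 0 -69.6' 20
python3 to.py 438 175 180
```

```text
time: 1.1
tcp_pos: [361.5, -23.0, 231.4]
ee_rot: [0.0, 0.707, 0.707, 0.0]
contact_force: [1.2, -0.7, -0.4]
opening: 0.353
gripper_force: 0.0
shift cm [19.8   7.64  5.14] tool x az 90.0 tcp [361.5 -23.  231.4] op 0.35 t 1.1 F [ 1.2 -0.7 -0.4]
```

```bash
python3 -m crank '-0.3 19.8 7.6 5 0;-0.3 19.8 7.6 5 0;-0.3 19.8 7.6 5 0;-0.3 19.8 7.6 5 0;-0.3 19.8 7.6 5 0;-0.3 19.8 7.6 5 0;-0.3 19.8 7.6 5 0'
python3 to.py 438 175 80
python3 - <<'E'
from h import *
im,P,d=grab("wrist");np.savez("w1.npz",im=im,P=P,d=d);cv2.imwrite("pics/w1.png",im)
m=(P[...,2]>86)&(P[...,2]<112)&(d>0)&(P[...,0]<465)&(P[...,0]>410)&(abs(P[...,1]-175)<40)
q=P[m];print(len(q),np.median(q,0),np.percentile(q,[5,95],axis=0))
E
```

```text
time: 1.8
tcp_pos: [437.1, 172.6, 181.1]
ee_rot: [-0.0, 0.707, 0.707, -0.0]
contact_force: [-0.7, -0.3, -0.0]
opening: 0.35
gripper_force: 0.0
shift cm [ 0.25  0.1  10.11] tool x az 90.0 tcp [437.1 172.6 181.1] op 0.35 t 1.8 F [-0.7 -0.3 -0. ]
1246 [434.76268364 178.07105671  99.01881612] [[429.6541978  139.67883945  95.86703573]
 [440.61141489 211.54962345 100.46871769]]
```

View pics/w1.png

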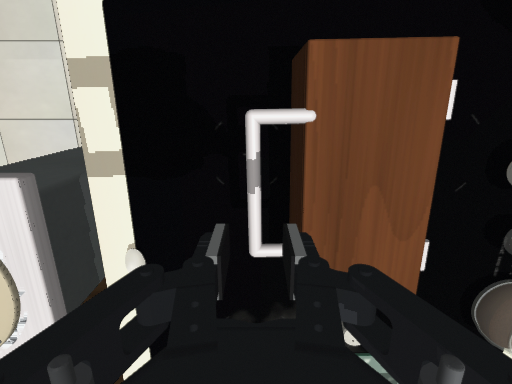

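The wrist view shows the bar at column ≈253, midway between the fingers (about 215 and 295), with the far finger clear of the lid edge at ≈292–310. I'm lowering and pinching lightly.

```bash
python3 -m crank '-0.3 0.2 0 4 0;-0.3 0.2 0 8 0;-0.3 0.2 0 10.5 0;-0.3 0.2 0 10.5 0;-0.7 0.2 0 10.5 0;-1 0.2 0 10.5 0;-1 0.2 0 10.5 0;-1 0.2 0 10.5 0;-1 0.2 0 10.5 0' 20
python3 to.py 438 175 80
python3 - <<'E'
import numpy as np
hx,hz=592,88; r=154.1
for t in np.arange(0,1.93,.1):
    a=t+.0325; print(round(t,2),"y %.1f z %.1f"%((r*(np.cos(.0325)-np.cos(a)))/10,-(r*(np.sin(a)-np.sin(.0325)))/10))
E
```

```text
time: 2.75
tcp_pos: [435.3, 174.2, 77.4]
ee_rot: [-0.001, 0.707, 0.707, -0.002]
contact_force: [-11.8, -3.8, 2.1]
opening: 0.128
gripper_force: 21.4
shift cm [ 0.08  0.27 -0.26] tool x az 90.0 tcp [435.3 174.2  77.4] op 0.13 t 2.75 F [-11.8  -3.8   2.1]
0.0 y 0.0 z -0.0
0.1 y 0.1 z -1.5
0.2 y 0.4 z -3.0
0.3 y 0.8 z -4.5
0.4 y 1.4 z -6.0
0.5 y 2.1 z -7.3
0.6 y 3.0 z -8.6
0.7 y 3.9 z -9.8
0.8 y 5.0 z -10.9
0.9 y 6.2 z -11.9
1.0 y 7.5 z -12.7
1.1 y 8.9 z -13.5
1.2 y 10.3 z -14.0
1.3 y 11.8 z -14.5
1.4 y 13.3 z -14.8
1.5 y 14.8 z -14.9
1.6 y 16.4 z -14.9
1.7 y 17.9 z -14.7
1.8 y 19.4 z -14.4
1.9 y 20.9 z -13.9
```

```bash
python3 -m crank '-1 0 -0.2 0 0;-1 0 -0.1 -1.5 0;-1 0 0.2 -3 0;-1 0 0.6 -4.5 0;-1 0 1.2 -6 0;-1 0 1.9 -7.3 0;-1 0 2.8 -8.6 0;-1 0 3.7 -9.8 0;-1 0 4.8 -10.9 0;-1 0 4.8 -10.9 0'
python3 to.py 480 175 187
```

```text
time: 3.75
tcp_pos: [485.4, 175.1, 189.7]
ee_rot: [0.0, 0.707, 0.707, 0.001]
contact_force: [-15.0, 1.1, 14.9]
opening: 0.127
gripper_force: 21.5
shift cm [-0.01 -0.54  0.27] tool x az 90.0 tcp [485.4 175.1 189.7] op 0.13 t 3.75 F [-15.    1.1  14.9]
```

```bash
python3 -m crank '-1 0 -0.2 -0.2 0;-1 0 1.0 -1.2 0;-1 0 2.3 -2.0 0;-1 0 3.7 -2.8 0;-1 0 5.1 -3.3 0;-1 0 6.6 -3.8 0;-1 0 8.1 -4.1 0;-1 0 8.1 -4.1 0'
python3 to.py 570 175 230
```

```text
time: 4.55
tcp_pos: [567.9, 175.5, 229.0]
ee_rot: [0.001, 0.707, 0.707, 0.003]
contact_force: [-0.1, 5.7, 4.2]
opening: 0.132
gripper_force: 21.3
shift cm [-0.05  0.21 -0.1 ] tool x az 90.0 tcp [567.9 175.5 229. ] op 0.13 t 4.55 F [-0.1  5.7  4.2]
```

Forces are low. Next I carry the lid over to about 1.9 rad.

```bash
python3 -m crank '-1 0 1.5 -0.1 0;-1 0 3.1 -0.1 0;-1 0 4.6 0.1 0;-1 0 6.1 0.4 0;-1 0 7.2 0.8 0;-1 0 7.2 0.8 0'
python3 to.py 640 175 225
```

```text
time: 5.15
tcp_pos: [640.0, 175.8, 220.8]
ee_rot: [0.001, 0.707, 0.707, 0.003]
contact_force: [0.8, 6.8, 2.9]
opening: 0.129
gripper_force: 21.7
shift cm [-0.08  0.01 -0.42] tool x az 90.0 tcp [640.  175.8 220.8] op 0.13 t 5.15 F [0.8 6.8 2.9]
```

```bash
python3 -m crank '-0.8 0 0 0 0;-0.3 0 0 0 0;-0.3 0 0 0 0;-0.3 0 0 -3 0;-0.3 0 0 -7 0;0 0 -4 -9 0;0 -2 -8 -9 0;0 -6 -12 -9 0;0 -6 -12 -9 0;0 -6 -12 -9 0'
python3 - <<'E'
from h import *
im,P,d=grab("wrist");np.savez("w2.npz",im=im,P=P,d=d);cv2.imwrite("pics/w2.png",im)
t,Pt,dt=grab("top");np.savez("t2.npz",im=t,P=Pt,d=dt);cv2.imwrite("pics/t2.png",t)
E
python3 to.py 535 175 225
```

```text
time: 6.15
tcp_pos: [518.0, 114.0, 309.6]
ee_rot: [0.001, 0.708, 0.706, 0.001]
contact_force: [1.2, -0.1, 0.2]
opening: 0.499
gripper_force: 0.0
shift cm [6.   1.57 8.39] tool x az 90.0 tcp [519.2 115.  308.9] op 0.5 t 6.25 F [ 0.7  0.4 -1. ]
```

View pics/w2.png

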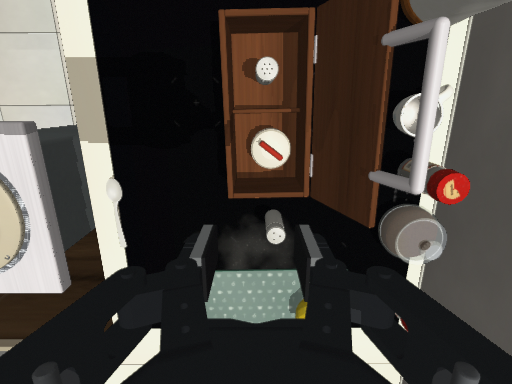

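The lid is leaning open. The salt shaker stands in the +y compartment at (267,68), and the egg timer is in the -y compartment at (270,148).

```bash
python3 - <<'E'
from h import *
for f in("w2.npz","t2.npz"):
    z=np.load(f);im,P,d=z["im"],z["P"],z["d"];hsv=cv2.cvtColor(im,cv2.COLOR_BGR2HSV)
    m=(hsv[...,1]<70)&(hsv[...,2]>90)&(P[...,2]>72)&(P[...,2]<92)&(abs(P[...,0]-532)<50)&(P[...,1]>178)&(P[...,1]<282)&(d>0)
    q=P[m];print(f,len(q),np.round(q.mean(0),1),np.round((q.min(0)+q.max(0))/2,1),np.round(np.ptp(q,0),1))
    m=(P[...,2]>80)&(P[...,2]<96)&(abs(P[...,0]-532)<70)&(P[...,1]>40)&(P[...,1]<310)&(d>0)
    q=P[m];print("box rim",np.round(np.percentile(q,[2,50,98],axis=0),1))
E
python3 to.py 535 225 160
```

```text
w2.npz 451 [532.1 227.2  80.6] [532.1 226.9  78.2] [28.8 27.7 11.7]
box rim [[477.1  64.   80.4]
 [545.4 214.7  88.7]
 [592.7 289.9  94.9]]
shift cm [11.    1.56 14.89] tool x az 90.0 tcp [519.2 115.  308.9] op 0.5 t 6.25 F [ 0.7  0.4 -1. ]<stdin>:5: RuntimeWarning: Mean of empty slice.
  ret = um.true_divide(
Traceback (most recent call last):
ValueError: zero-size array to reduction operation minimum which has no identity
```

```bash
python3 -m crank '0 4 0.6 3 0;0 8 1.3 8 0;0 11.2 1.3 12 0;0 11.2 1.3 17 0;0 11.2 1.3 19 0;0 11.2 1.3 19 0;0 11.2 1.3 19 0'
python3 to.py 532 227 36
python3 - <<'E'
from h import *
im,P,d=grab("wrist");cv2.imwrite("pics/w3.png",im)
E
```

```text
time: 6.95
tcp_pos: [532.4, 227.3, 119.1]
ee_rot: [0.0, 0.707, 0.707, 0.0]
contact_force: [-0.2, 0.3, -0.3]
opening: 0.497
gripper_force: 0.0
shift cm [-0.03 -0.05  8.31] tool x az 90.0 tcp [532.4 227.3 119.1] op 0.5 t 6.95 F [-0.2  0.3 -0.3]
```

View pics/w3.png

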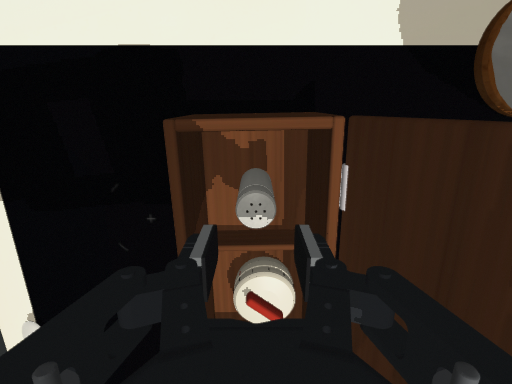

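The shaker is at column ≈257, centred between the fingers (about 205 and 307), and the fingers clear the box walls. Descending and gripping.

```bash
python3 -m crank '0 0 0 3 0;0 0 0 5.5 0;0 0 0 7.5 0;0 0 0 8.3 0;0 0 0 8.3 0;-0.3 0 0 8.3 0;-0.6 0 0 8.3 0;-0.8 0 0 8.3 0;-0.8 0 0 8.3 0;-0.8 0 0 8.3 0' 30
python3 -m crank '-0.8 0 0 0 0;-0.8 0 0 -2 0;-0.8 0 0 -5 0;-0.8 0 0 -8 0;-0.8 0 0 -11 0;-0.8 0 0 -14 0;-0.8 0 0 -14 0;-0.8 0 0 -14 0'
python3 to.py 520 -115 160
```

```text
time: 8.0
tcp_pos: [534.8, 227.4, 40.3]
ee_rot: [0.002, 0.707, 0.707, 0.004]
contact_force: [-1.0, 0.1, 15.7]
opening: 0.33
gripper_force: 28.5
time: 8.8
tcp_pos: [532.2, 226.9, 177.2]
ee_rot: [0.001, 0.707, 0.707, 0.002]
contact_force: [-0.4, 0.2, -1.1]
opening: 0.331
gripper_force: 29.9
shift cm [-34.19  -1.21   1.7 ] tool x az 90.0 tcp [532.2 226.9 177.2] op 0.33 t 8.8 F [-0.4  0.2 -1.1]
```

```bash
python3 -m crank '-0.8 -2 0 0 0;-0.8 -5 0 0 0;-0.8 -9 -0.2 0 0;-0.8 -13 -0.4 0 0;-0.8 -17 -0.6 0 0;-0.8 -21 -0.8 0 0;-0.8 -25 -1 0 0;-0.8 -29 -1.2 0 0;-0.8 -32 -1.2 0 0;-0.8 -34 -1.2 0 0'
python3 -m crank '-0.8 0 0 0 0;-0.8 0 0 3 0;-0.8 0 0 6 0;-0.8 0 0 8 0;-0.8 0 0 8 0;-0.8 0 0 8 0'
python3 - <<'E'
from h import *
a,_,_=grab("scene");b,_,_=grab("wrist");cv2.imwrite("pics/m.png",cv2.resize(np.hstack([a,b]),(800,300)))
E
python3 to.py 520 -115 42
```

```text
time: 9.8
tcp_pos: [519.0, -115.3, 174.9]
ee_rot: [-0.0, 0.708, 0.706, -0.0]
contact_force: [0.8, 0.0, -0.8]
opening: 0.331
gripper_force: 29.9
time: 10.4
tcp_pos: [519.6, -112.6, 95.8]
ee_rot: [0.0, 0.707, 0.707, 0.0]
contact_force: [0.0, 1.0, -0.1]
opening: 0.333
gripper_force: 29.9
shift cm [-0.19 -0.02  5.46] tool x az 90.0 tcp [ 520.1 -113.    96.6] op 0.33 t 10.5 F [ 0.2  0.2 -0.6]
```

View pics/m.png

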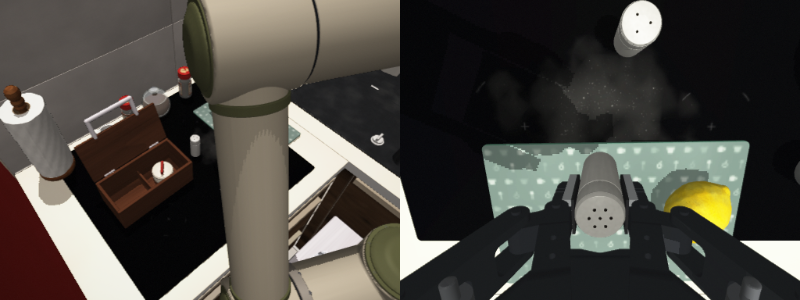

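The lid is open and the timer is in the box. In the wrist half, the shaker is held upright at (598,200) over the free half of the board, and the lemon at (698,205) is clear of the fingers.

```bash
python3 -m crank '-0.8 0 0 2 0;-0.8 0 0 3.5 0;-0.8 0 0 4.5 0;-0.8 0 0 5 0;-0.8 0 0 5 0;-0.8 0 0 5 0'; python3 -m crank '-0.8 0 0 0.2 0;-0.8 0 0 0.2 0;-0.8 0 0 0.2 0'
```

```text
time: 11.1
tcp_pos: [519.8, -113.3, 46.0]
ee_rot: [0.001, 0.707, 0.707, 0.0]
contact_force: [0.3, -0.5, -0.2]
opening: 0.329
gripper_force: 29.9
time: 11.4
tcp_pos: [519.5, -113.1, 43.5]
ee_rot: [0.0, 0.707, 0.707, 0.0]
contact_force: [-1.0, -0.6, -0.3]
opening: 0.33
gripper_force: 29.9
```

```bash
python3 -m crank '-0.8 0 0 0.1 0;-0.8 0 0 0.1 0;-0.8 0 0 0.1 0'; python3 -m crank '-0.8 0 0 0.1 0;-0.8 0 0 0.1 0;-0.8 0 0 0.1 0'
```

```text
time: 11.7
tcp_pos: [519.4, -113.1, 42.3]
ee_rot: [-0.0, 0.707, 0.707, -0.0]
contact_force: [0.8, 0.1, -1.3]
opening: 0.333
gripper_force: 29.9
time: 12.0
tcp_pos: [519.4, -113.1, 41.3]
ee_rot: [-0.0, 0.707, 0.707, -0.0]
contact_force: [-0.4, 0.1, -0.8]
opening: 0.33
gripper_force: 29.9
```

```bash
python3 -m crank '-0.8 0 0 0.1 0;-0.8 0 0 0.1 0;-0.8 0 0 0.1 0'; python3 -m crank '-0.8 0 0 0.1 0;-0.8 0 0 0.1 0;-0.8 0 0 0.1 0';  python3 -m crank '-0.8 0 0 0.1 0;-0.8 0 0 0.1 0;-0.8 0 0 0.1 0'
```

```text
time: 12.3
tcp_pos: [519.3, -113.1, 40.2]
ee_rot: [-0.0, 0.707, 0.707, -0.0]
contact_force: [0.4, 0.4, -0.9]
opening: 0.333
gripper_force: 29.9
time: 12.6
tcp_pos: [519.5, -113.2, 39.5]
ee_rot: [0.0, 0.707, 0.707, 0.0]
contact_force: [-0.3, -0.5, 2.0]
opening: 0.335
gripper_force: 30.1
time: 12.9
tcp_pos: [519.6, -113.2, 39.4]
ee_rot: [0.0, 0.707, 0.707, 0.0]
contact_force: [-4.9, 1.6, 13.0]
opening: 0.331
gripper_force: 31.2
```

It touches down at 39.5. I release and rise.

```bash
python3 -m crank '-0.8 0 0 -0.1 0;-0.8 0 0 -0.1 0;-0.3 0 0 -0.1 0;-0.2 0 0 -0.1 0;-0.1 0 0 -0.1 0;0 0 0 -0.1 0;0 0 0 -0.1 0' 20
python3 -m crank '0 0 0 -2 0;0 0 0 -5 0;0 0 0 -9 0;0 0 0 -13 0;0 0 0 -17 0;0 -4 -4 -20 0;0 -8 -8 -20 0;0 -8 -12 -20 0;0 -8 -12 -20 0'
python3 - <<'E'
from h import *
a,_,_=grab("scene");b,P,d=grab("wrist");t,Pt,dt=grab("top");cv2.imwrite("pics/end.png",cv2.resize(np.vstack([np.hstack([a,b]),np.hstack([t,t*0])]),(800,600)))
for Q,e in((P,d),(Pt,dt)):
    q=Q[(e>0)&(abs(Q[...,0]-520)<40)&(abs(Q[...,1]+113)<35)&(Q[...,2]>70)&(Q[...,2]<95)]
    if len(q):print(len(q),np.median(q,0))
E
```

```text
time: 13.6
tcp_pos: [519.4, -113.1, 39.2]
ee_rot: [-0.0, 0.707, 0.707, 0.0]
contact_force: [-0.3, 0.1, -0.1]
opening: 0.504
gripper_force: 0.0
time: 14.5
tcp_pos: [396.1, -193.9, 239.5]
ee_rot: [-0.0, 0.708, 0.706, -0.0]
contact_force: [-0.2, 0.4, 0.4]
opening: 0.499
gripper_force: 0.0
705 [ 516.8176513  -112.76760699   79.77216042]
116 [ 519.1802113  -112.2762814    80.16024481]
```

View pics/end.png

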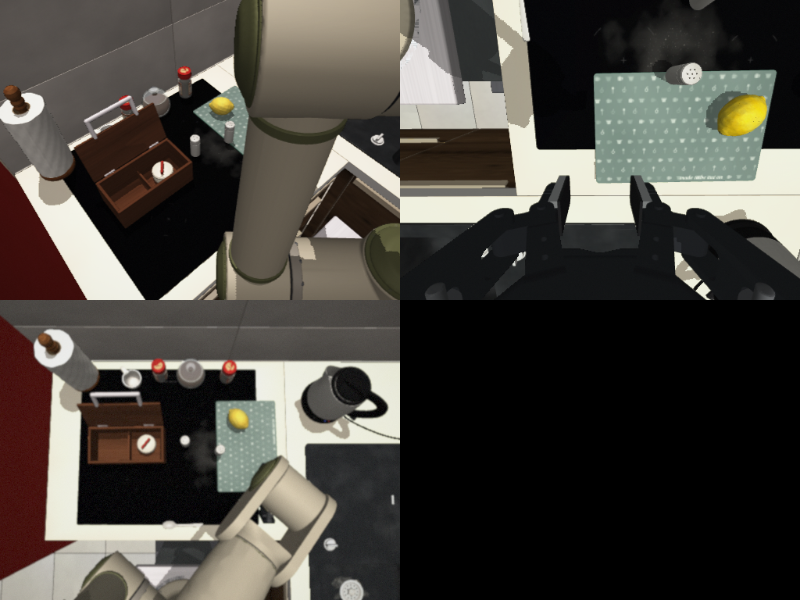

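The final pictures show the lid open, the timer in the box and the shaker upright. But it stands at the board's edge: in the top picture it is at (220,449) and the edge is at ≈216. I had the board's long axis wrong, as it runs along world x. I'll regrasp the shaker and move it inward to about (475,-190).

```bash
python3 to.py 519 -113 41
python3 -m crank '0 4 6 0 0;0 8 12.3 0 0;0 8.1 12.3 0 0;0 8.1 12.3 5 0;0 8.1 12.3 10 0;0 8.1 12.3 10 0;0 8.1 12.3 10 0'
python3 to.py 519 -113 41
```

```text
shift cm [ 8.04 11.91 19.86] tool x az 89.9 tcp [ 399.7 -193.2  239.6] op 0.5 t 14.65 F [-0.9  1.   0.6]
time: 15.35
tcp_pos: [523.3, -111.7, 140.2]
ee_rot: [-0.0, 0.707, 0.707, 0.0]
contact_force: [0.4, -0.7, 0.3]
opening: 0.503
gripper_force: 0.0
shift cm [-0.13 -0.43  9.92] tool x az 90.0 tcp [ 523.3 -111.7  140.2] op 0.5 t 15.35 F [ 0.4 -0.7  0.3]
```

```bash
python3 -m crank '0 -0.1 -0.4 3 0;0 -0.1 -0.4 6 0;0 -0.1 -0.4 8.5 0;0 -0.1 -0.4 9.6 0;0 -0.1 -0.4 9.6 0;-0.3 -0.1 -0.4 9.6 0;-0.6 -0.1 -0.4 9.6 0;-0.8 -0.1 -0.4 9.6 0;-0.8 -0.1 -0.4 9.6 0' 25
python3 -m crank '-0.8 0 0 -1 0;-0.8 0 0 -3 0;-0.8 0 0 -4 0;-0.8 -2 -1.2 -4 0;-0.8 -4 -2.5 -4 0;-0.8 -6 -3.7 -4 0;-0.8 -7.5 -4.5 -4 0;-0.8 -7.5 -4.5 -4 0;-0.8 -7.5 -4.5 -2 0;-0.8 -7.5 -4.5 -1 0'
python3 -m crank '-0.8 0 0 0.3 0;-0.8 0 0 0.5 0;-0.8 0 0 0.5 0;-0.8 0 0 0.5 0'
```

```text
time: 16.25
tcp_pos: [519.7, -113.7, 45.4]
ee_rot: [0.002, 0.707, 0.707, 0.001]
contact_force: [0.4, 0.2, 7.4]
opening: 0.332
gripper_force: 25.0
time: 17.25
tcp_pos: [473.3, -187.4, 52.6]
ee_rot: [-0.0, 0.707, 0.707, -0.0]
contact_force: [-0.5, 0.4, -0.6]
opening: 0.333
gripper_force: 24.8
time: 17.65
tcp_pos: [473.7, -188.2, 48.8]
ee_rot: [0.0, 0.707, 0.707, 0.0]
contact_force: [-0.5, -0.8, -0.1]
opening: 0.334
gripper_force: 24.8
```

Contact should come near tcp z ≈ 44–45.

```bash
python3 -m crank '-0.8 0 0 0.2 0;-0.8 0 0 0.3 0;-0.8 0 0 0.3 0;-0.8 0 0 0.3 0'; python3 -m crank '-0.8 0 0 0.1 0;-0.8 0 0 0.1 0;-0.8 0 0 0.1 0';  python3 -m crank '-0.8 0 0 0.1 0;-0.8 0 0 0.1 0;-0.8 0 0 0.1 0'
```

```text
time: 18.05
tcp_pos: [473.5, -188.2, 45.5]
ee_rot: [0.0, 0.707, 0.707, 0.0]
contact_force: [0.1, 0.6, 1.5]
opening: 0.329
gripper_force: 25.0
time: 18.35
tcp_pos: [473.6, -188.3, 45.3]
ee_rot: [0.0, 0.707, 0.707, -0.0]
contact_force: [-3.7, 2.2, 12.7]
opening: 0.332
gripper_force: 26.2
time: 18.65
tcp_pos: [473.6, -188.4, 45.3]
ee_rot: [0.001, 0.707, 0.707, -0.0]
contact_force: [-7.2, 2.9, 23.1]
opening: 0.333
gripper_force: 27.4
```

```bash
python3 -m crank '-0.8 0 0 -0.2 0;-0.8 0 0 -0.2 0;-0.3 0 0 -0.2 0;-0.2 0 0 -0.2 0;-0.1 0 0 -0.2 0;0 0 0 -0.2 0;0 0 0 -0.2 0' 20
python3 -m crank '0 0 0 -2 0;0 0 0 -5 0;0 0 0 -9 0;0 0 0 -13 0;0 0 0 -17 0;0 -4 -4 -20 0;0 -8 -8 -20 0;0 -8 -10 -20 0;0 -8 -10 -20 0;0 -8 -10 -20 0'
python3 - <<'E'
from h import *
a,_,_=grab("scene");b,P,d=grab("wrist");t,Pt,dt=grab("top");cv2.imwrite("pics/end2.png",cv2.resize(np.vstack([np.hstack([a,b]),np.hstack([t,t*0])]),(800,600)))
for Q,e,im in((P,d,b),(Pt,dt,t)):
    q=Q[(e>0)&(abs(Q[...,0]-474)<40)&(abs(Q[...,1]+188)<40)&(Q[...,2]>70)&(Q[...,2]<95)]
    if len(q):print(len(q),np.median(q,0))
    hsv=cv2.cvtColor(im,cv2.COLOR_BGR2HSV)
    m=(hsv[...,0]>60)&(hsv[...,0]<100)&(hsv[...,1]>20)&(hsv[...,2]>60)&(abs(Q[...,2]-8)<8)&(abs(Q[...,1]+200)<180)
    print("board",np.round(np.percentile(Q[m],[1,99],axis=0)))
E
```

```text
time: 19.35
tcp_pos: [473.4, -188.1, 45.2]
ee_rot: [-0.0, 0.707, 0.707, 0.0]
contact_force: [-0.0, 1.0, -0.4]
opening: 0.5
gripper_force: 0.0
time: 20.35
tcp_pos: [373.1, -268.3, 245.5]
ee_rot: [0.0, 0.708, 0.706, 0.0]
contact_force: [0.6, 0.3, 0.1]
opening: 0.499
gripper_force: 0.0
664 [ 470.93877642 -187.36777566   79.82370877]
board [[ 391. -303.    4.]
 [ 686. -108.    8.]]
123 [ 473.43446173 -186.14644066   80.19564494]
board [[ 390. -300.    2.]
 [ 686. -107.   11.]]
```

View pics/end2.png

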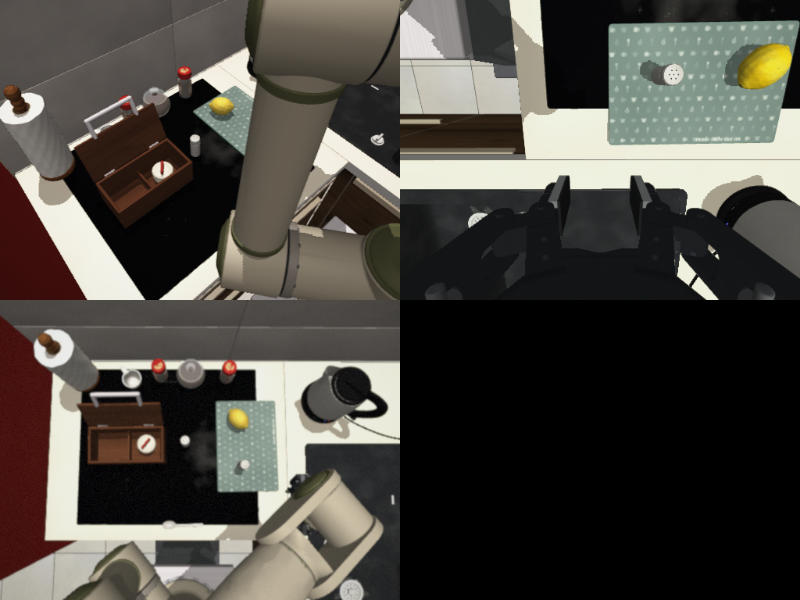

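The shaker now stands upright well inside the board, at (245,464) in the top part, with its top at 80 mm. The lid is open, and the board, lemon, pepper shaker and timer are where they were.

```bash
python3 -c "
from bench import hand_in;print(hand_in())"
```

```text
the job is handed in; nothing more can be done
None
```

The job is handed in, with no verdict returned: the lid leans open, the salt shaker stands upright near the middle of the board's free half (set down near the edge first, then moved inward), and everything else looks unmoved in the last pictures.

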